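Switch on the stirrer at the science stall

ROBOT

A 6-joint arm with a two-finger parallel gripper is mounted at the origin on the work surface. World frame = base frame: x ahead of the robot, y to its left, z up, the work surface at z = 0. Lengths are in m, angles in rad, forces in N, time in s.
With the tool pointing down it reaches from about 0.2 to 0.875 m from the base axis. Payload 3.4 kg.
Tool frame: the origin (TCP) lies between the finger pads; the fingertips stand 25 mm ahead of it and the grasp point (between the pads) lies 6 mm ahead of it (r.nose_length is the z of the fingertips in the tool frame, in m); z points along the fingers, x is the direction in which the jaws open and shut, and the axes are right-handed (so a half turn about z gives the same grasp; the last joint's range is limited). The gripper opens to 94 mm and grips with 3 to 60 N. Pads are 16 mm wide; open, the fingers measure 119 mm over their backs; the gripper's body (75 mm by 177 mm) begins 78 mm behind the grasp point.
Start: joints at [1.098, 0.276, 1.505, -0, 1.361, -0.121], TCP at [0.198, 0.54, 0.23] pointing down, gripper open.
Joint ranges: [-2.89, 2.89], [-0.75, 2.08], [0.22, 2.7], [-1.18, 4.32], [0.11, 2.71], [-2.7, 2.7]. Speed limits (rad/s): [2.57, 2.57, 3.14, 3.14, 3.14, 3.14].

INTERFACE

Orientations are given as a unit quaternion [w, x, y, z].
In Python, from plant import r, gripper_to, inverse_kinematics, vision, models, telemetry gives the robot as it stands. Calls block until the motion is done:
- r.move_to(position, orientation): joint-space move of the TCP to a pose.
- r.move_l(position, rot=None, vel=0.15, guard=None): straight line of the TCP; rot=None keeps the orientation; vel is the mean speed in m/s. With guard (N) it stops when the force on the tool has changed by that much, and returns True; else False.
- r.movej(angles): joint-space move.
- gripper_to(opening, f_grip=None): finger opening in m; f_grip is the grip in N (None keeps the last); returns when the fingers have stopped.
- r.hold(seconds).
- inverse_kinematics(position, orientation): joint angles nearest the present ones, or None.
- vision.snapshot(name): name is "scene" or "top" or "wrist"; returns the picture (480x640x3 uint8, red, green, blue); there is no depth.
- vision.get_calibration(name): a dict with "fx", "fy", "cx", "cy" (pixels), "D" ([k1, k2, p1, p2, k3] as OpenCV has them; the pictures are not rectified), "position" and "orientation" of the camera in the world. Camera axes: x right, y down, z forward; pixel columns grow to the right and rows downward; lengths in m; the calibration is good to about 2 mm. A picture is of the moment at which its call begins: read the wrist's pose just before it. get_calibration takes no time and is no camera call; for the wrist camera it gives the pose at the moment of the call.
A pose or a line that the arm cannot do raises r.PlanningError and nothing moves.
- r.sign_off(): hands the job in, once; it reports no verdict.
Trained networks look in the newest picture that a camera, given by its name, has taken for a name from the list of things; names that differ only in an ending like _2 or _b are one class to them, and where a whole thing is asked for, a point or a joint stands for the part that bears it (a point fixed in the world has none). Each returns a list of dicts, best first, with "score" (0 to 1); they miss things now and then, are a little off and sometimes report something else, mostly with a low value. They report only what shows in the picture. A call takes as long as a camera call. They do not tell look-alikes from the thing itself.
- models.boxes_of(thing, camera): "at" ([x, y, z] in m, in world coordinates, good to about 4 mm: the middle of the surface that is visible of it).
- models.regions_of(thing, camera): "pixels" (480x640 bool, what is visible of it).
- models.mark_of(thing, camera): "at" ([x, y, z] in m, in world coordinates, good to about 4 mm: a listed point, or the origin of a listed thing).
Readings, each from a call of its own:
- telemetry.current_t(): time.
- telemetry.current_joints(): joint angles.
- telemetry.current_dq(): joint speeds.
- telemetry.current_joint_efforts(): joint torques, N m.
- telemetry.current_ee_pos(): TCP position.
- telemetry.current_tool_rot(): TCP orientation.
- telemetry.current_wrist_force(): force on the tool from outside, world axes, zero at the start.
- telemetry.current_torque(): the same for the moment, N m.
- telemetry.current_opening(): finger opening in m.
Only numpy, scipy, OpenCV 4.12 (cv2) and the standard library are available. Lean on these libraries where they do the work, as an engineer would, in place of code of your own. Each camera call takes 0.05 s, during which the arm holds its last target. There are 200 camera calls.

TASK

Get the hotplate stirrer going for the demonstration by pressing with a fingertip only: first press the raised end of the paddle switch on the loose switch box right down, then on the stirrer push the round key fully in, and then the long bar key fully in. Leave the square key (the heater) out, and pick up, push over or shift nothing: the switch box, the beaker on the stirrer, the paper cup and the conical flask must stay standing where they are.

Things in the scene. Friction and masses are not known exactly. Their poses are not given: they have to be found in the camera images.
- switch_box: Loose grey switch box, 130 (x) x 84 (y) x 34 mm high, about 0.8 kg, on the table. Origin: centre of its underside; z up. White paddle rocker in the middle of its top. Its own -x end is the paddle's ON end (nearer the robot).
- paddle (a joint): White paddle rocker, 64 mm long (along the box's x), 40 mm wide, a shallow V rocking about a cross axis at the box's centre, 39 mm above the table. Value in rad: 0 off (the ON half slopes up, its outer edge 50 mm above the table, the other half level with its face at 42 mm), 0.26 fully on (the ON half level at 42 mm), where it stops dead. Pressing 20 mm from the pivot takes about 3 N; it stays where it is left.
- paddle_on_half (a point): Middle of the upper face of the paddle's ON half, 20 mm from the pivot: the place to press. About 47 mm above the table when off, 42 mm when on. Moves with the paddle.
- stirrer: White hotplate stirrer, fixed, 230 (x) x 170 (y) mm, deck 55 mm above the table. Origin: centre of its underside on the table; z up. A round plate, 124 mm across and 63 mm above the table, is centred 40 mm to its +x. At its -x end (nearer the robot), 83 mm from the origin, is a row of three black push keys along y, 48 mm apart; which key is in which place varies.
- key_round (a joint): A latching push key of the stirrer, round, 22 mm across. Value: how far it is pushed in, in m: 0 out, 0.006 fully in, where it stops dead. It moves straight down against a steady drag of about 2.5 N and stays where it is left.
- key_round_top (a point): Centre of that key's upper face (moves with it): 66 mm above the table when out, 60 mm when in. The panel round the key is 55 mm above the table (its white seat 57 mm). Axes parallel to the stirrer's.
- key_bar (a joint): A latching push key of the stirrer, a narrow bar 36 mm long (along the stirrer's x) and 12 mm wide. Value: how far it is pushed in, in m: 0 out, 0.006 fully in, where it stops dead. It moves straight down against a steady drag of about 2.5 N and stays where it is left.
- key_bar_top (a point): Centre of that key's upper face (moves with it): 66 mm above the table when out, 60 mm when in. The panel round the key is 55 mm above the table (its white seat 57 mm). Axes parallel to the stirrer's.
- key_square (a joint): A latching push key of the stirrer, 20 mm square: the heater, not to be pressed. Value: how far it is pushed in, in m: 0 out, 0.006 fully in, where it stops dead. It moves straight down against a steady drag of about 2.5 N and stays where it is left.
- key_square_top (a point): Centre of that key's upper face (moves with it): 66 mm above the table when out, 60 mm when in. The panel round the key is 55 mm above the table (its white seat 57 mm). Axes parallel to the stirrer's.
- beaker: Loose glass beaker, 64 mm across, 70 mm high, standing on the stirrer's plate. Origin: centre of its underside. Leave it alone.
- cup: Loose white paper cup, 72 mm across, 80 mm high, on the table about 130 mm from the switch box's centre, on the robot's side of it. Origin: centre of its underside. Leave it alone.
- flask: Loose green glass conical flask, 62 mm across, 100 mm high, on the table beyond the switch box. Origin: centre of its underside. Leave it alone.
Things that resemble listed ones, but are neither listed nor needed, are in the scene too. Of the things that look like the switch_box, the largest one is meant.

How it is judged:
By the outcome, as a careful person would: the job done as asked, in the order asked, and still so for the second after the job is handed in, with the robot touching nothing.
It also fails if it takes over 48 s, if anything falls off the work surface, if the arm or the gripper's body presses on something with over 40 N, if the wrist force passes 120 N, or if a joint passes its speed limit or range.

## Working session

There is one attempt and no reset: what is moved stays moved. The work goes in short steps, each a Python script; the robot and the scene stay as the last script left them, time stands still between calls to the robot, and variables do not carry over. Pictures are saved under pics/ and viewed, about 8 in all and at most 12, crops included, and the job is handed in when it is done.

```bash
ls; mkdir -p pics; python3 - <<'E'
from plant import r, vision, models, telemetry
import cv2
for c in ("scene","top"):
    im=vision.snapshot(c); cv2.imwrite(f"pics/{c}0.png",im[:,:,::-1])
    for t in ("switch_box","paddle_on_half","stirrer","key_round_top","key_bar_top","key_square_top","beaker","cup","flask"):
        print(c,t,[(round(d["score"],2),[round(float(v),3) for v in d["at"]]) for d in models.mark_of(t,c)])
print(telemetry.current_t(),telemetry.current_opening(),r.nose_length)
E
```

```text
pics
scene switch_box [(0.92, [0.554, 0.12, -0.004]), (0.92, [0.355, 0.224, -0.001]), (0.68, [0.529, 0.269, 0.0])]
scene paddle_on_half [(0.82, [0.532, 0.117, 0.045]), (0.78, [0.353, 0.233, 0.036]), (0.6, [0.523, 0.274, 0.036])]
scene stirrer [(0.72, [0.554, -0.231, -0.002])]
scene key_round_top [(0.44, [0.485, -0.166, 0.062])]
scene key_bar_top [(0.5, [0.475, -0.213, 0.065])]
scene key_square_top [(0.63, [0.431, 0.077, -0.001])]
scene beaker [(0.58, [0.606, -0.241, 0.06])]
scene cup [(0.65, [0.429, 0.077, -0.004])]
scene flask [(0.95, [0.686, 0.161, 0.002])]
top switch_box [(0.96, [0.36, 0.226, -0.0]), (0.83, [0.548, 0.125, 0.001]), (0.63, [0.681, 0.164, -0.003]), (0.57, [0.535, 0.271, 0.001])]
top paddle_on_half [(0.76, [0.531, 0.121, 0.052]), (0.76, [0.346, 0.232, 0.037]), (0.54, [0.526, 0.276, 0.036])]
top stirrer [(0.87, [0.559, -0.227, -0.002]), (0.74, [0.426, 0.079, 0.001])]
top key_round_top [(0.5, [0.49, -0.166, 0.066])]
top key_bar_top [(0.64, [0.606, -0.243, 0.063]), (0.58, [0.476, -0.214, 0.068]), (0.33, [0.425, 0.081, 0.002])]
top key_square_top [(0.45, [0.468, -0.257, 0.07])]
top beaker [(0.6, [0.606, -0.242, 0.063])]
top cup [(0.37, [0.47, -0.26, 0.068])]
top flask [(0.65, [0.682, 0.159, 0.001])]
1.0 0.0942009083609243 0.025
```

View pics/top0.png

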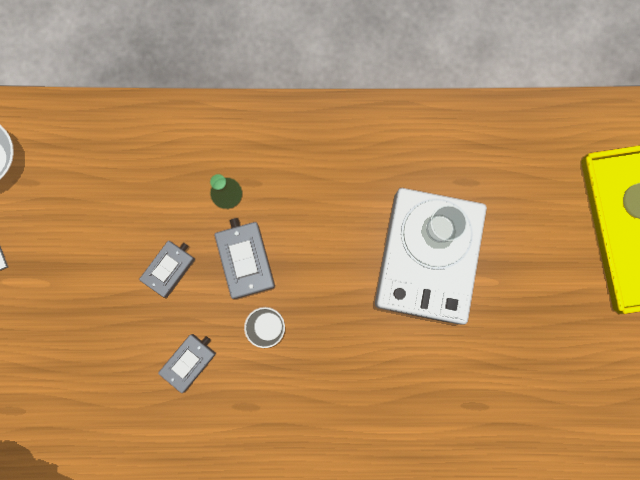

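View pics/scene0.png

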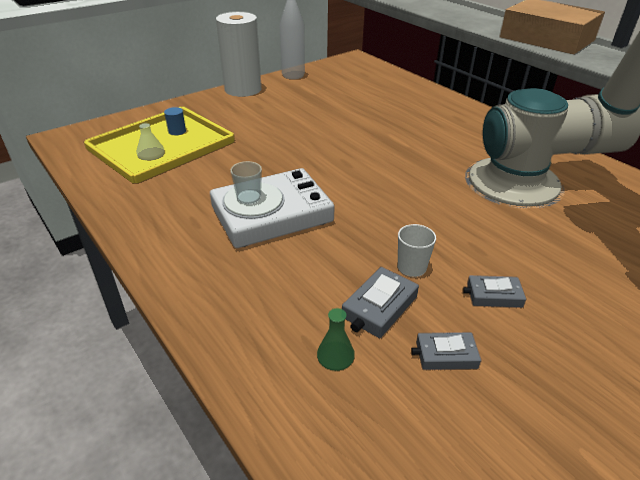

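The largest box is at pixel (244,260) in the top view, with its black cable end at +x. The keys, left to right, are round (400,294), bar (426,298) and square (451,304), so the network's hits agree with the picture. I'll hover over the box now and refine with the wrist camera.

```bash
cat > h.py <<'E'
from plant import r, gripper_to, inverse_kinematics, vision, models, telemetry
import numpy as np, cv2
from scipy.spatial.transform import Rotation as R
def quat(yaw, p):
    """tool down, jaw axis along the y of a thing turned by yaw; the half turn with less joint travel"""
    best=None
    for s in (1,-1):
        x=s*np.array([-np.sin(yaw),np.cos(yaw),0]); z=np.array([0,0,-1.]); y=np.cross(z,x)
        q=np.roll(R.from_matrix(np.c_[x,y,z]).as_quat(),1)
        j=inverse_kinematics(p,q)
        if j is not None:
            d=np.abs(np.array(j)-telemetry.current_joints()).max()
            if best is None or d<best[0]: best=(d,q)
    return best[1]
def marks(cam,*names):
    for t in names: print(cam,t,[(round(d["score"],2),np.round(d["at"],4).tolist()) for d in models.mark_of(t,cam)])
def press(tip_start,xy,z_end):
    L=r.nose_length
    r.move_l([*xy,tip_start+L],vel=0.12)
    g=r.move_l([*xy,z_end-0.004+L],vel=0.02,guard=14)
    print("stop",g,"tip",np.round(np.array(telemetry.current_ee_pos())-[0,0,L],4),"F",np.round(telemetry.current_wrist_force(),1))
E
python3 - <<'E'
from h import *
gripper_to(0.0)
p=[0.50,0.115,0.25]
r.move_to(p,quat(0.2,p))
cv2.imwrite("pics/w1.png",vision.snapshot("wrist")[:,:,::-1])
marks("wrist","switch_box","paddle_on_half","cup","flask")
print(telemetry.current_t(),np.round(telemetry.current_ee_pos(),4),telemetry.current_opening())
c=vision.get_calibration("wrist");print(c["position"],c["orientation"])
E
```

```text
wrist switch_box [(0.83, [0.3615, 0.225, 0.001]), (0.75, [0.5486, 0.1222, 0.0046]), (0.74, [0.5318, 0.2701, 0.0028])]
wrist paddle_on_half [(0.88, [0.5342, 0.1128, 0.0468]), (0.64, [0.3462, 0.2373, 0.0314])]
wrist cup [(0.71, [0.4242, 0.0788, 0.0014])]
wrist flask [(0.8, [0.6803, 0.1639, -0.0005])]
4.5583 [0.4999 0.1156 0.25  ] 0.0010743394514051061
[0.42815267 0.10216337 0.40465867] [0.08068195 0.62758671 0.76800757 0.09894295]
```

View pics/w1.png

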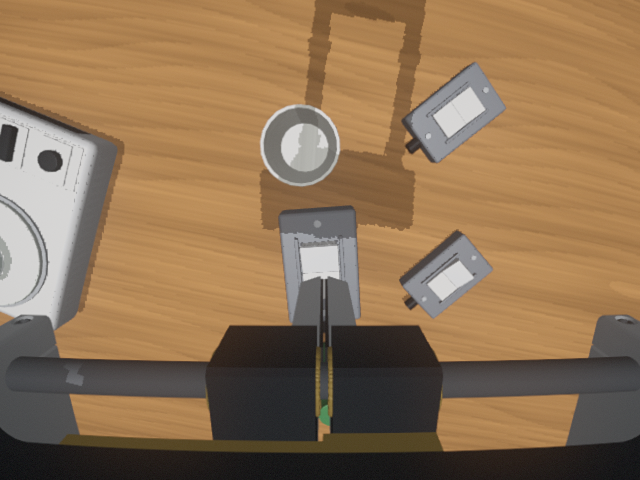

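The wrist view shows the cup at (300,145) and the target box with its ON end towards the cup. The paddle's outer edge is centred near (319,247). I'll back-project the box's outline to check the pose.

```bash
cat >> h.py <<'E'
def backproject(cal,px,z):
    K=np.array([[cal["fx"],0,cal["cx"]],[0,cal["fy"],cal["cy"]],[0,0,1]])
    u=cv2.undistortPoints(np.array(px,float).reshape(-1,1,2),K,np.array(cal["D"],float)).reshape(-1,2)
    d=R.from_quat(np.roll(cal["orientation"],-1)).apply(np.c_[u,np.ones(len(u))])
    o=np.array(cal["position"]); return (o+d*((z-o[2])/d[:,2])[:,None])[:,:2]
E
python3 - <<'E'
from h import *
w=vision.get_calibration("wrist")
print("edge of paddle",backproject(w,[[301,248],[339,245]],.05).round(4).tolist())
print("box near corners, screw",backproject(w,[[280,214],[355,207],[317,224]],.034).round(4).tolist())
t=vision.get_calibration("top")
c=backproject(t,[[215,233],[259,223],[274,289],[231,298]],.034); print("top corners",c.round(4).tolist(),c.mean(0))
e=(c[0]+c[1]-c[2]-c[3])/2; print(np.hypot(*e),np.arctan2(e[1],e[0]))
k=backproject(t,[[400,294],[426,298.5],[451.5,304]],.066); print("keys",k.round(4).tolist())
# box region in the first top-like picture, rechecked from here
for c in ("scene","top"): pass
E
```

```text
edge of paddle [[0.5266, 0.098], [0.5155, 0.1363]]
box near corners, screw [[0.4985, 0.0689], [0.4752, 0.1458], [0.5013, 0.1098]]
top corners [[0.5992, 0.1757], [0.6183, 0.0931], [0.4934, 0.0639], [0.477, 0.1437]] [0.54695392 0.11908531]
0.12728834540215206 0.24246543394014616
keys [[0.4824, -0.1667], [0.4743, -0.2136], [0.4643, -0.2593]]
```

Everything agrees: box centre about (0.549,0.122), yaw about 0.25, press point about (0.530,0.117). Pressing.

```bash
python3 - <<'E'
from h import *
xy=[0.530,0.117]
r.move_l([*xy,0.12],rot=quat(0.25,[*xy,0.12]),vel=0.15)
press(0.055,xy,0.042)
r.hold(0.2); print(np.round(telemetry.current_wrist_force(),1))
r.move_l([*xy,0.14],vel=0.15)
# on to the stirrer, high above all things
p=[0.47,-0.19,0.25]
r.move_l([*xy,0.25],vel=0.2)
im=vision.snapshot("wrist"); cv2.imwrite("pics/w2.png",im[:,:,::-1])
r.move_to(p,quat(-0.21,p))
im=vision.snapshot("wrist"); cv2.imwrite("pics/w3.png",im[:,:,::-1])
marks("wrist","key_round_top","key_bar_top","key_square_top","stirrer")
s=vision.snapshot("scene"); cv2.imwrite("pics/s2.png",cv2.resize(s[240:380,320:520,::-1],None,fx=4,fy=4))
print(telemetry.current_t())
E
```

```text
stop True tip [0.529  0.1166 0.0421] F [-0.7  0.   6.3]
[-1.3 -0.3  5.8]
wrist key_round_top [(0.72, [0.4822, -0.1669, 0.0643])]
wrist key_bar_top [(0.86, [0.476, -0.2115, 0.0661]), (0.59, [0.556, -0.2326, -0.0006])]
wrist key_square_top [(0.89, [0.4672, -0.2594, 0.0637]), (0.32, [0.4834, -0.1661, 0.0626])]
wrist stirrer [(0.91, [0.5559, -0.2311, -0.0023])]
9.8333
```

View pics/s2.png

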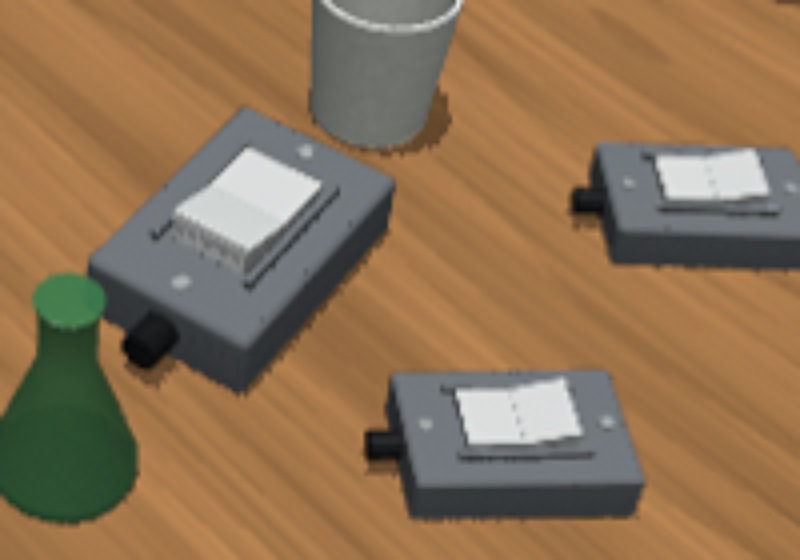

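View pics/w3.png

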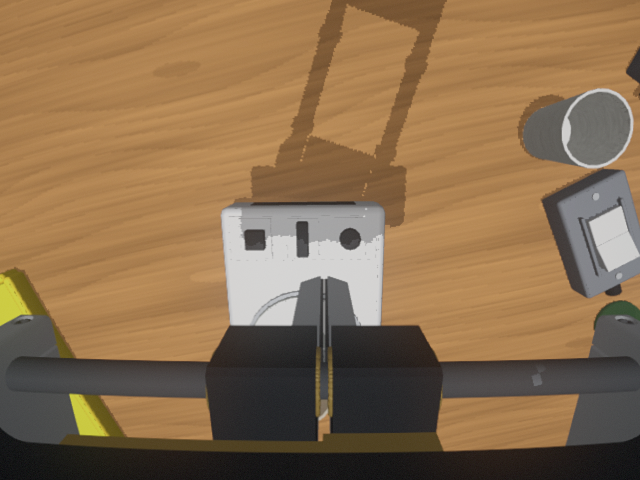

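The paddle has tipped: its ON half is level, its far half is raised, and the tip stopped at 42.1 mm. The box, cup and flask haven't moved. In the wrist view the keys are square (255,240), bar (302,239) and round (350,239), matching the marks. Next, round then bar.

```bash
python3 - <<'E'
from h import *
for xy in ([0.4838,-0.1667],[0.4755,-0.2127]):
    r.move_l([*xy,0.12],vel=0.15)
    press(0.071,xy,0.060)
    r.hold(0.2); print(np.round(telemetry.current_wrist_force(),1))
    r.move_l([*xy,0.12],vel=0.15)
r.move_l([0.40,-0.19,0.27],vel=0.2)
w=vision.snapshot("wrist"); cv2.imwrite("pics/w4.png",w[:,:,::-1])
marks("wrist","key_round_top","key_bar_top","key_square_top")
s=vision.snapshot("scene"); cv2.imwrite("pics/s3.png",cv2.resize(s[150:250,200:345,::-1],None,fx=5,fy=5))
t=vision.snapshot("top"); cv2.imwrite("pics/t3.png",t[:,:,::-1])
marks("scene","switch_box","cup","flask","beaker")
print(telemetry.current_t())
E
```

```text
stop True tip [ 0.4843 -0.1669  0.0601] F [-0.5  0.9  5.7]
[-0.6  0.1  5.7]
stop True tip [ 0.476  -0.2129  0.0601] F [-1.4  0.9  5.6]
[-0.7  0.5  5.5]
wrist key_round_top [(0.66, [0.4823, -0.1675, 0.0553])]
wrist key_bar_top []
wrist key_square_top [(0.72, [0.6043, -0.2428, 0.0651]), (0.61, [0.4661, -0.2567, 0.0627])]
scene switch_box [(0.64, [0.5533, 0.1224, -0.0016]), (0.61, [0.5315, 0.2701, -0.0007]), (0.58, [0.3576, 0.2264, 0.0017])]
scene cup [(0.82, [0.4298, 0.0795, -0.0])]
scene flask [(0.75, [0.6858, 0.1607, 0.0011]), (0.59, [0.6067, -0.2428, 0.0617])]
scene beaker [(0.68, [0.604, -0.2423, 0.0639])]
15.8917
```

View pics/s3.png

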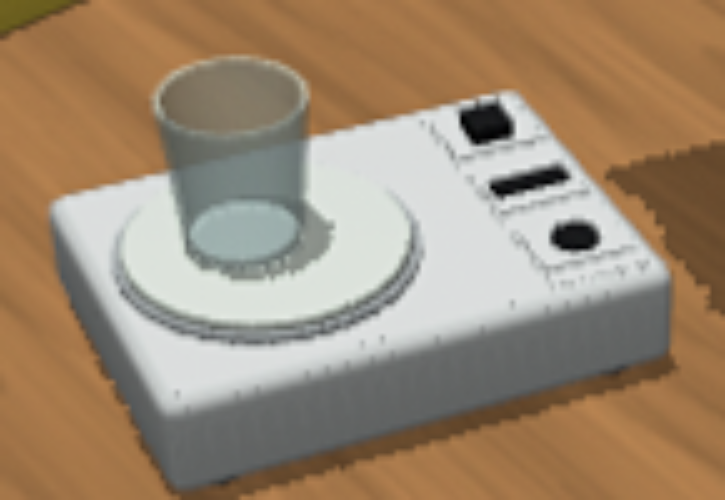

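View pics/t3.png

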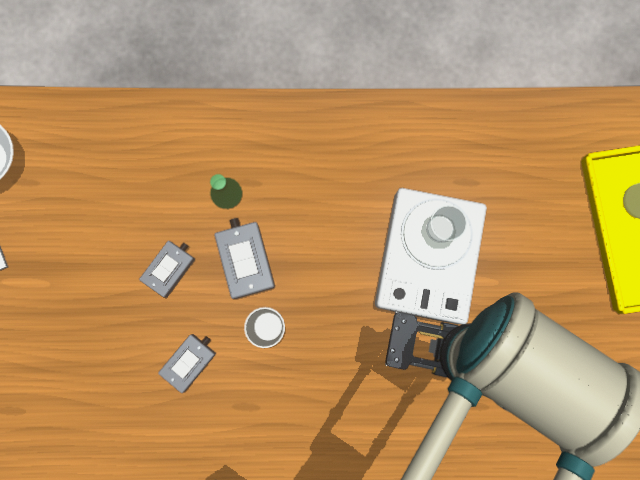

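Both keys stopped dead with the tip at 60.1 mm. The square key (485,122 in the scene crop) still stands tall, while the round (575,237) and bar (530,180) are low. In the top view everything is where it was. Handing in.

```bash
python3 -c "
from plant import r
r.sign_off()"
```

```text
the job is handed in; nothing more can be done
```

I pressed the paddle's ON end, then the round key, then the bar key, each with the closed fingertips, and handed the job in. The last clock reading before hand-in was 15.9 s of the 48 s allowed.

- **Paddle:** the guard stopped the press with the fingertip at 42.1 mm (fully on is 42 mm). The picture afterwards shows the ON half level and the other half raised.
- **Round and bar keys:** both presses stopped with the fingertip at 60.1 mm (fully in is 60 mm). Both keys look low in the last scene picture.
- **Square key (heater):** not touched, and still standing out in the last scene picture.
- **Other things:** the switch box, beaker, cup and flask show no visible shift in the last top view. The last network positions agree with the first to within about 2 mm.

**Checks that disagreed or missed:** in the last wrist picture the network did not find the bar key at all. It also put the round key's top at 55 mm, about 5 mm lower than the fingertip stop, a little over its stated 4 mm accuracy. For both keys I relied on the fingertip stop heights and the scene picture.

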